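Set up the fold-up stand and load the bar

TASK

Get the bar ready for work on the support jig: push the folded stand up until its spring carries it over and it snaps to its upright stop, then lay the aluminium bar across the fixed rest and the stand, between their ears, and push it along with a light, steady push until its end bears on the end stop. Be gentle with the jig: never load it with more than about 2.5 kg (25 N), in particular do not keep pushing the stand once it is on its stop, and leave the other things on the bench where they are. Let go of the bar at the end.

Things in the scene. Friction and masses are not known exactly. Their poses are not given: they have to be found in the camera images.
- jig: Grey steel bar support bolted to the bench. Origin: centre of its footprint on the bench; base plate 90 (x) x 340 (y) x 12, y from -175 to 165. y runs along the jig from the end stop (-y) past the fixed rest to the fold-up stand (+y); z up. A bar laid on both rests has its centre at about z = 144
- rest (a point): Top of the fixed rest: middle of the top of its steel cross rod (12 diameter, along x), at jig y = -85, z = 129. Axes as the jig. The post is 50 wide, 22 thick, with two ears at the rod's ends, 40 apart inside, 8 thick, their tops 18 above this point
- hinge (a point): On the fold-up stand's hinge axis (along x), at jig y = 85, z = 30, between two cheeks 15 high above it, with a spring strut beside it at x = 40 to 63; does not move; axes as the jig. The stand: plate 50 wide, 8 thick; at its free end a cross rod 12 diameter, centre 94 from the axis, between two ears 40 apart inside that end 118 from the axis. Upright, the rod's top is 97 to 100 above this point
- folded (a point): Fixed point of the jig (y = 148, z = 100; axes as the jig): where the folded stand's rod centre is at the middle drum setting, the stand leaning 42 degrees to +y. The drum setting, not measured, turns folded stop, tipping point and upright stop together by up to 9 degrees: the folded rod is really up to 11 lower or higher and 12 farther in or out: feel for it. Upright it leans 4 (+-9) degrees to -y
- stand (a joint): Angle of the fold-up stand from its own folded stop: 0 folded, 0.8 rad on its upright stop, rising from +y towards -y. A spring holds it at either stop; it tips over at about 0.53, then snaps to 0.8 by itself and holds with about 3 N. Starting it takes about 6 to 9 N at the rod along its arc (-y and up), falling to nothing at tipping; a push that is only level jams by friction
- end_stop: The end stop's upright plate, 50 wide, 12 thick, rising to 158 above the bench. Origin: middle of its contact face, 144 above the bench, at y = -150 of the jig; +y points from the face towards the bar and the stand, z up. Rigidly fixed to the jig
- bar: Aluminium box-section bar, 30 x 300 x 30, 0.2 to 0.4 kg, lying on the bench between the robot and the jig. Origin at its centre; y along its length, z up. Both ends are alike. Laid and pushed home, its centre is 150 from the end stop's face
- level: yellow spirit level on edge, 22 x 400 x 48, beyond the jig; leave alone. Origin: centre of underside
- driver: screwdriver with green handle lying on the left; leave alone
- spanner: steel spanner lying on the right; leave alone
- spray: spray can, 54 diameter, 170 tall, on the left; leave alone. Origin: centre of underside
- jar: white jar with black cap, 64 diameter, 80 tall, on the right; leave alone. Origin: centre of underside
- tape: tape measure, 65 x 35 x 60, standing on the right; leave alone. Origin: centre of underside
- hammer: hammer lying on the left; leave alone

How it is judged:
By the outcome, as a careful person would: the job done as asked, in the order asked, and still so for the second after the job is handed in, with the robot touching nothing.
It also fails if it takes over 72 s, if anything falls off the work surface, if the arm or the gripper's body presses on something with over 40 N, if the wrist force passes 120 N, or if a joint passes its speed limit or range.

ROBOT

A 7-joint arm with a two-finger parallel gripper is mounted at the origin on the work surface. World frame = base frame: x ahead of the robot, y to its left, z up, the work surface at z = 0. Lengths are in m, angles in rad, forces in N, time in s.
With the tool pointing down it reaches from about 0.425 to 0.875 m from the base axis. Payload 4.7 kg.
Tool frame: the origin (TCP) lies at the very end of the fingers, on their centre line; the grasp point (between the pads) lies 19 mm behind it (grip_point_offset is the distance from the TCP to the grasp point, in m); x points along the fingers, z is the direction in which the jaws open and shut, and the axes are right-handed (so a half turn about x gives the same grasp; the last joint's range is limited). The gripper opens to 87 mm and grips with 3 to 60 N. Pads are 19 mm wide; open, the fingers measure 117 mm over their backs; the gripper's body (75 mm by 190 mm) begins 51 mm behind the grasp point.
Start: joints at [-1.216, 0.321, -0.07, 1.45, 0.023, 1.371, -0.057], TCP at [0.217, 0.613, 0.223] pointing down, gripper open.
Joint ranges: [-2.86, 2.86], [-0.3, 2.09], [-1.38, 1.24], [0.06, 2.45], [-1.56, 4.7], [0.09, 2.05], [-2.69, 2.69]. Speed limits (rad/s): [2.57, 2.57, 3.14, 3.14, 3.14, 3.14, 3.14].

INTERFACE

Orientations are given as a rotation vector (axis times angle).
In Python, from bench import get_state, get_image, calibration, close_job, grip_point_offset gives the robot as it stands.
- The arm moves only by the tool play_rows, never from a script. Its argument "targets" is a list of rows, each an object with "claw": the closure, from 0 (fully open) to 1 (shut); "linear": the shift along the tool's x, y, z as a fraction of full scale, a list of three; "rotation": the turn, a rotation vector about the tool's x, y, z as a fraction of full scale, a list of three. In form: [{"claw": claw, "linear": [x, y, z], "rotation": [wx, wy, wz]}, ...]. A call has 1 to 10 rows; each row shifts and turns the pose as measured when the row begins, along the tool's axes as they then stand; what a row does not reach is not made up. Full scale, the value 1, is 2.5 cm for a shift and 90 degrees for a turn. A row lasts 1/12 s, in which the tool goes at most 41.7 mm and 7.16 degrees, less where a joint would pass 70% of its speed; a pose out of reach is approached as far as the arm can. A call with a number of a shift or a turn outside -1 to 1 is refused whole. A call with a gripper value outside its range is refused whole. The fingers move at their own pace and stop on an object; "newtons" is the grip in N (left out, the last holds). Time passes only in rows, so rows that do not move let the fingers close. It gives the time, the measured TCP pose, the force and the opening at its end, in the units of the state.
- get_state(): the state, without advancing time (a new reading comes with each control period).
- get_image(name): name is "scene" or "top"; returns the picture (480x640x3 uint8, blue, green, red); there is no depth.
- calibration(name): a dict with "fx", "fy", "cx", "cy" (pixels), "dist_coeffs" ([k1, k2, p1, p2, k3] as OpenCV has them; the pictures are not rectified), "rvec" (rotation vector, rad) and "tvec" (3), from world to camera coordinates, as OpenCV has them. Camera axes: x right, y down, z forward; pixel columns grow to the right and rows downward; lengths in m; the calibration is good to about 2 mm. A picture is of the moment at which its call begins. calibration takes no time and is no camera call.
- close_job(): hands the job in, once; it reports no verdict.
The state is a dict: "time": time; "joint_positions": joint angles; "qd": joint speeds; "joint_torque": joint torques, N m; "position": TCP position; "tool_rot": TCP orientation; "ft_force": force on the tool from outside, world axes, zero at the start; "torque": the same for the moment, N m; "grip_width": opening from 0.0 (shut) to 1.0 (fully open).
Only numpy, scipy, OpenCV 4.12 (cv2) and the standard library are available. Lean on these libraries where they do the work, as an engineer would, in place of code of your own. Each camera call takes 0.05 s, during which the arm holds its last target. There are 200 camera calls.

## Working session

There is one attempt and no reset: what is moved stays moved. The work goes in short steps, Python scripts to look and compute and a tool call to move; the robot and the scene stay as the last step left them, time stands still between calls to the robot, and variables do not carry over. Pictures are saved under pics/ and viewed, about 8 in all and at most 12, crops included, and the job is handed in when it is done.

Besides the shell and the picture viewer there is one more tool, called after "Emit:" as name(argument=value, ...), one argument or row to a line, values as JSON. play_rows: Moves the arm, as the interface text tells. Shift numbers are shares of 2.5 cm and turn numbers shares of 90 degrees, none past 1 either way. Its arguments: {"type":"object","properties":{"targets":{"type":"array"},"newtons":{"type":"number"}},"required":["targets"]}

```bash
mkdir -p pics; ls; python3 - <<'E'
from bench import *
import cv2
print(get_state(), grip_point_offset)
for n in("scene","top"):
    cv2.imwrite(f"pics/{n}0.png",get_image(n)); c=calibration(n); print(n,c)
E
```

```text
pics
{'time': 0.0, 'joint_positions': array([-1.21586861,  0.32183666, -0.07004738,  1.45171928,  0.02258411,
        1.37074339, -0.05688329]), 'qd': array([ 0.0004758 , -0.00089381,  0.00039871, -0.00149679, -0.0016823 ,
        0.00297766,  0.00155048]), 'joint_torque': array([-2.47029431e-05, -4.91283882e+01, -4.04010639e-01, -3.12530029e+01,
       -6.39976957e-02,  4.35311103e-02,  1.65071133e-04]), 'position': array([0.21715122, 0.61206425, 0.22143009]), 'tool_rot': array([-0.95576543,  1.35292949,  0.95380713]), 'ft_force': array([-0.1940101 ,  0.68793184,  0.24752961]), 'torque': array([ 0.00850717, -0.04483735,  0.02351876]), 'grip_width': 1.0001364897938896} 0.0187
scene {'fx': 490.4197151088352, 'fy': 490.4197151088352, 'cx': 323.77203042781093, 'cy': 234.8851892053742, 'dist_coeffs': array([-0.00032388,  0.        ,  0.        ,  0.        ,  0.        ]), 'rvec': array([ 1.14886403,  2.32867411, -0.99195014]), 'tvec': array([ 0.33485621, -0.30240543,  1.75799573])}
top {'fx': 528.8045015283857, 'fy': 528.8045015283857, 'cx': 311.92797831676904, 'cy': 238.23497584349636, 'dist_coeffs': array([0.02108253, 0.        , 0.        , 0.        , 0.        ]), 'rvec': array([ 2.21727328, -2.17239147,  0.07709549]), 'tvec': array([0.01824091, 0.63297004, 1.49015118])}
```

View pics/scene0.png

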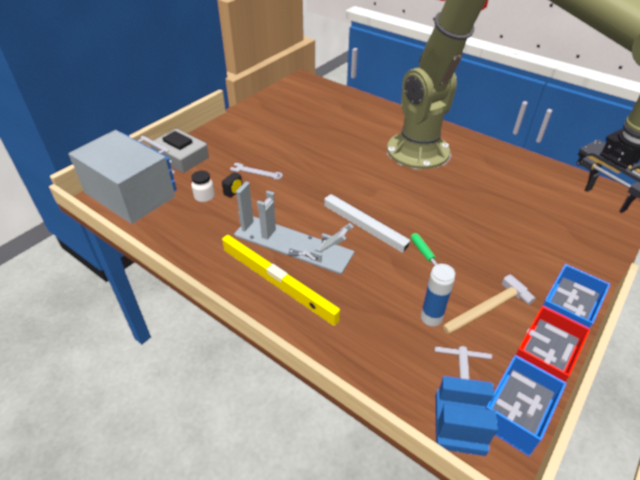

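View pics/top0.png

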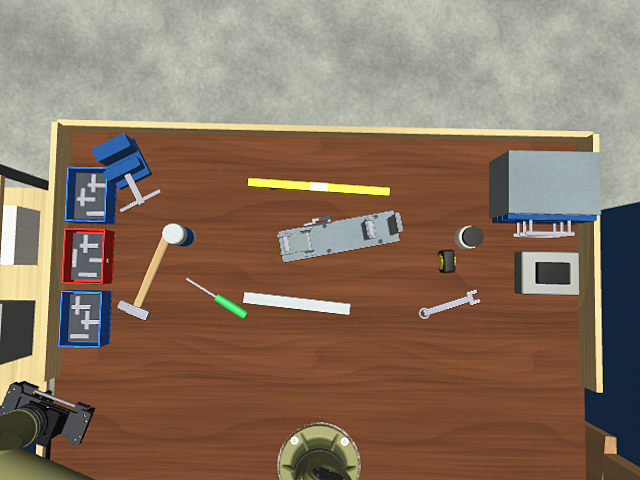

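Scene: the jig sits at about (340,236) in the top view, with the end stop at the right and the stand folded to the left. The bar is at (297,303). I'll zoom in on both.

```bash
cat > h.py <<'E'
import numpy as np, cv2
from bench import *
def ray(n,uv):
    c=calibration(n);K=np.array([[c['fx'],0,c['cx']],[0,c['fy'],c['cy']],[0,0,1]])
    R=cv2.Rodrigues(c['rvec'])[0];t=c['tvec']
    p=cv2.undistortPoints(np.array(uv,float).reshape(-1,1,2),K,c['dist_coeffs']).reshape(-1,2)
    d=np.c_[p,np.ones(len(p))]@R
    return -R.T@t,d/np.linalg.norm(d,axis=1)[:,None]
def onz(n,uv,z):
    o,d=ray(n,uv); return o+d*((z-o[2])/d[:,2])[:,None]
def tri(a,b):
    (o1,d1),(o2,d2)=ray("top",[a]),ray("scene",[b]);d1,d2=d1[0],d2[0]
    s=np.linalg.lstsq(np.c_[d1,-d2],o2-o1,rcond=None)[0]
    p,q=o1+s[0]*d1,o2+s[1]*d2
    return (p+q)/2,np.linalg.norm(p-q)
def proj(n,P):
    c=calibration(n);K=np.array([[c['fx'],0,c['cx']],[0,c['fy'],c['cy']],[0,0,1]])
    return cv2.projectPoints(np.array(P,float).reshape(-1,1,3),c['rvec'],c['tvec'],K,c['dist_coeffs'])[0].reshape(-1,2)
E
python3 - <<'E'
from h import *
a=cv2.imread('pics/top0.png');b=cv2.imread('pics/scene0.png')
A=cv2.resize(a[195:275,265:425],None,fx=5,fy=5,interpolation=cv2.INTER_CUBIC)
B=cv2.resize(b[170:280,225:365],None,fx=5,fy=5,interpolation=cv2.INTER_CUBIC)
cv2.imwrite('pics/ja.png',A);cv2.imwrite('pics/jb.png',B)
hsv=cv2.cvtColor(a,cv2.COLOR_BGR2HSV)
m=((hsv[...,1]<60)&(hsv[...,2]>90)).astype(np.uint8)
for nm,(x0,y0,x1,y1),z in(("bar",(235,280,360,325),.03),("jig",(270,200,410,270),.012)):
    mm=np.zeros_like(m);mm[y0:y1,x0:x1]=m[y0:y1,x0:x1]
    c=max(cv2.findContours(mm,0,1)[0],key=cv2.contourArea);r=cv2.minAreaRect(c)
    bx=cv2.boxPoints(r);P=onz("top",bx,z);print(nm,bx.round(1).tolist(),P.round(4).tolist())
    s=np.linalg.norm(np.diff(P,axis=0),axis=1);print(s,P.mean(0))
    i=0 if s[0]>s[1] else 1;d=P[i+1]-P[i];print("axis deg",np.degrees(np.arctan2(d[1],d[0])))
E
```

```text
bar [[242.5, 302.29998779296875], [243.8000030517578, 290.8999938964844], [350.29998779296875, 303.1000061035156], [349.0, 314.5]] [[0.4475, 0.2225, 0.03], [0.4795, 0.2198, 0.03], [0.4513, -0.0804, 0.03], [0.4193, -0.0773, 0.03]]
[0.03217343 0.30152971 0.0321961 ] [0.44941569 0.07114008 0.03      ]
axis deg -95.36625560430019
jig [[274.79998779296875, 224.8000030517578], [397.6000061035156, 202.1999969482422], [404.5, 239.60000610351562], [281.70001220703125, 262.20001220703125]] [[0.6692, 0.1384, 0.012], [0.742, -0.2138, 0.012], [0.6345, -0.2347, 0.012], [0.5625, 0.1161, 0.012]]
[0.35959494 0.10948678 0.35809538] [ 0.65203598 -0.04847713  0.012     ]
axis deg -78.31626009182288
```

View pics/ja.png

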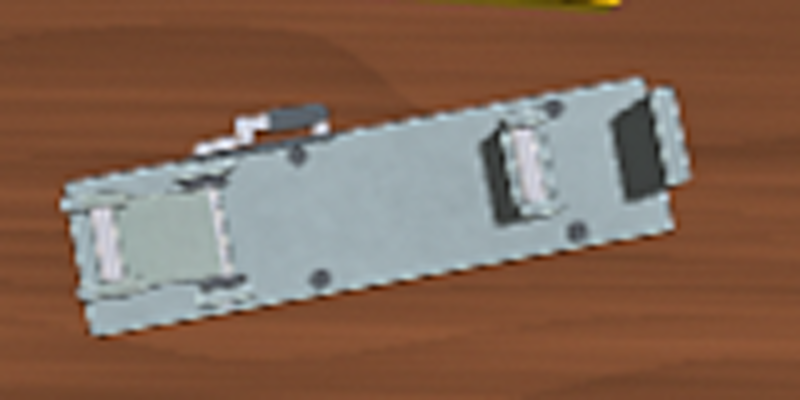

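View pics/jb.png

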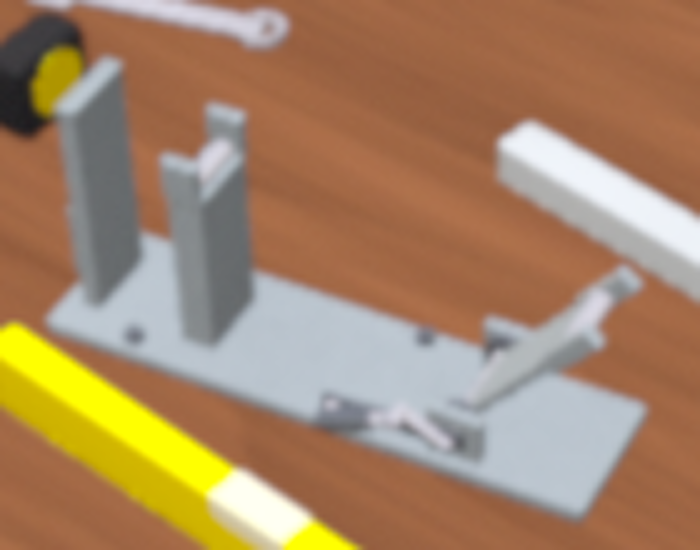

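```bash
cat >> h.py <<'E'
ca=lambda u,v:((u+.5)/5-.5+265,(v+.5)/5-.5+195)
cb=lambda u,v:((u+.5)/5-.5+225,(v+.5)/5-.5+170)
E
python3 - <<'E'
from h import *
P=onz("top",[ca(92,335),ca(671,232),ca(645,80),ca(68,188)],.012)
S=onz("scene",[cb(648,407),cb(580,517),cb(48,325)],.012)
print(P.round(4),S.round(4),"\nsides",np.linalg.norm(np.diff(P,axis=0),axis=1),np.linalg.norm(np.diff(S,axis=0),axis=1))
for nm,a,b in(("rest",ca(530,168),cb(215,160)),("frod",ca(107,243),cb(592,308))):print(nm,tri(a,b))
print("endstop top",onz("top",[ca(655,90),ca(676,87),ca(690,182),ca(668,187)],.158).round(4), onz("scene",[cb(60,108),cb(110,60)],.158))
print("rest",onz("top",[ca(530,168)],.129),onz("scene",[cb(215,160)],.129))
# fit jig frame from corners (known coordinates)
J=np.array([[-45,165],[-45,-175],[45,-175],[45,165]])/1000.
Q=np.r_[P[:,:2],S[:,:2]];M=np.r_[J,J[[0,3,2]]]
a=M-M.mean(0);b=Q-Q.mean(0)
th=np.arctan2((a[:,0]*b[:,1]-a[:,1]*b[:,0]).sum(),(a*b).sum());R=np.array([[np.cos(th),-np.sin(th)],[np.sin(th),np.cos(th)]])
o=Q.mean(0)-R@M.mean(0);print("jig",o,np.degrees(th),"res mm",((Q-M@R.T-o)*1000).round(1))
for nm,p in(("rest",(0,-.085)),("fold",(0,.148)),("stop",(0,-.150)),("hinge",(0,.085)),("barhome",(0,0))):print(nm,R@p+o)
E
```

```text
[[ 0.5643  0.1124  0.012 ]
 [ 0.6301 -0.2183  0.012 ]
 [ 0.7175 -0.2024  0.012 ]
 [ 0.6482  0.1282  0.012 ]] [[ 0.5653  0.1153  0.012 ]
 [ 0.6556  0.1336  0.012 ]
 [ 0.723  -0.1959  0.012 ]] 
sides [0.33724526 0.08880127 0.33778462] [0.09211369 0.33625817]
rest (array([ 0.65427595, -0.12114728,  0.12875765]), np.float64(0.00440534219468483))
frod (array([0.61093229, 0.10247998, 0.11423717]), np.float64(0.0036046608271323227))
endstop top [[ 0.6953 -0.1839  0.158 ]
 [ 0.6971 -0.1948  0.158 ]
 [ 0.6477 -0.2026  0.158 ]
 [ 0.6448 -0.1912  0.158 ]] [[ 0.69698103 -0.18932493  0.158     ]
 [ 0.64948132 -0.19762515  0.158     ]]
rest [[ 0.65563232 -0.12286741  0.129     ]] [[ 0.65340474 -0.11895478  0.129     ]]
jig [ 0.64098064 -0.03833744] 11.487407981795219 res mm [[ 0.3 -2. ]
 [-1.6  0.5]
 [-2.4 -1.6]
 [-4.  -4.1]
 [ 1.3  0.9]
 [ 3.4  1.2]
 [ 3.1  5. ]]
rest [ 0.65790861 -0.12163476]
fold [0.61150606 0.1066979 ]
stop [ 0.67085352 -0.18533272]
hinge [0.62405267 0.04495988]
barhome [ 0.64098064 -0.03833744]
```

```bash
cat >> h.py <<'E'
from scipy.spatial.transform import Rotation as Ro
JO=np.array([.6400,-.0385,0]);JR=Ro.from_euler('z',11.4,degrees=True)
def jw(p):return JR.apply(np.array(p)/1000.)+JO      # jig mm -> world m
def wj(p):return JR.inv().apply(np.array(p)-JO)*1000
def tool(phi=0,yaw=11.4,sg=1): # fingers down, tilted phi deg towards -y of frame; jaws along +-x of frame
    s,c=np.sin(np.radians(phi)),np.cos(np.radians(phi))
    x=np.array([0,-s,-c]);z=np.array([sg,0,0.]);return Ro.from_euler('z',yaw,degrees=True)*Ro.from_matrix(np.c_[x,np.cross(z,x),z])
def plan(p,R=None):
    s=get_state();Rc=Ro.from_rotvec(s['tool_rot']);R=R or Rc
    d=(Rc.inv()*R).as_rotvec(degrees=True)
    print("t %.2f pos"%s['time'],s['position'].round(4),"jig",wj(s['position']).round(1),"F",s['ft_force'].round(1),"grip %.2f"%s['grip_width'])
    print(" turn deg",d.round(1),"as frac",(d/90).round(4)," then shift frac total",(R.inv().apply(np.array(p)-s['position'])/.025).round(2)," (or before turning:",(Rc.inv().apply(np.array(p)-s['position'])/.025).round(2),")")
E
python3 - <<'E'
from h import *
print("spray top",onz("top",[(175,234)],.17),"driver",onz("top",[(187,280),(245,316)],.02).round(3))
s=get_state();print(Ro.from_rotvec(s['tool_rot']).as_matrix().round(2),s['joint_positions'][[0,6]])
print("folded est jig",wj([.6109,.1025,.1142]))
for sg in(1,-1):plan(jw([0,224,250]),tool(38,sg=sg))
E
```

```text
spray top [[0.62683382 0.38311581 0.17      ]] driver [[0.507 0.382 0.02 ]
 [0.409 0.216 0.02 ]]
[[-0.   -0.94  0.33]
 [-0.    0.33  0.94]
 [-1.   -0.   -0.  ]] [-1.21591072 -0.05688827]
folded est jig [ -0.65620619 143.97006423 114.2       ]
t 0.10 pos [0.2171 0.6121 0.2216] jig [-285.9  721.4  221.6] F [-1.3 -0.1  0.5] grip 1.00
 turn deg [ 56.8  19.5 -34.5] as frac [ 0.6316  0.2164 -0.383 ]  then shift frac total [ 11.35 -16.38  11.44]  (or before turning: [ -1.12 -20.04 -11.19] )
t 0.10 pos [0.2171 0.6121 0.2216] jig [-285.9  721.4  221.6] F [-1.3 -0.1  0.5] grip 1.00
 turn deg [-115.7   39.8   22.5] as frac [-1.2856  0.4419  0.2497]  then shift frac total [ 11.35  16.38 -11.44]  (or before turning: [ -1.12 -20.04 -11.19] )
```

Emit:
play_rows(
  newtons=20,
  targets=[
    {"claw": 1, "linear": [-0.25, -0.8, -0.45], "rotation": [0, 0, 0]},
    {"claw": 1, "linear": [-0.25, -0.8, -0.45], "rotation": [0, 0, 0]},
    {"claw": 1, "linear": [-0.25, -0.8, -0.45], "rotation": [0, 0, 0]},
    {"claw": 1, "linear": [-0.25, -0.8, -0.45], "rotation": [0, 0, 0]},
    {"claw": 1, "linear": [-0.25, -0.8, -0.45], "rotation": [0, 0, 0]},
    {"claw": 1, "linear": [-0.25, -0.8, -0.45], "rotation": [0, 0, 0]},
    {"claw": 1, "linear": [-0.25, -0.8, -0.45], "rotation": [0, 0, 0]},
    {"claw": 1, "linear": [-0.25, -0.8, -0.45], "rotation": [0, 0, 0]},
    {"claw": 1, "linear": [0, -0.8, -0.45], "rotation": [0, 0, 0]},
    {"claw": 1, "linear": [0, -0.8, -0.45], "rotation": [0, 0, 0]},
  ],
)

```text
time: 0.93
position: [0.3665, 0.4349, 0.2663]
tool_rot: [-0.97, 1.361, 0.965]
ft_force: [0.9, 0.4, -0.2]
grip_width: 0.325
```

Emit:
play_rows(
  targets=[
    {"claw": 1, "linear": [0, -0.8, -0.45], "rotation": [0, 0, 0]},
    {"claw": 1, "linear": [0, -0.8, -0.45], "rotation": [0, 0, 0]},
    {"claw": 1, "linear": [0, -0.8, -0.45], "rotation": [0, 0, 0]},
    {"claw": 1, "linear": [0, -0.8, -0.45], "rotation": [0, 0, 0]},
    {"claw": 1, "linear": [0, -0.8, -0.45], "rotation": [0, 0, 0]},
    {"claw": 1, "linear": [0, -0.8, -0.45], "rotation": [0, 0, 0]},
    {"claw": 1, "linear": [0, -0.8, -0.45], "rotation": [0, 0, 0]},
    {"claw": 1, "linear": [0, -0.8, -0.45], "rotation": [0, 0, 0]},
    {"claw": 1, "linear": [0, -0.8, -0.45], "rotation": [0, 0, 0]},
    {"claw": 1, "linear": [0, -0.8, -0.45], "rotation": [0, 0, 0]},
  ],
)

```text
time: 1.77
position: [0.5244, 0.2529, 0.2627]
tool_rot: [-0.971, 1.368, 0.966]
ft_force: [0.5, -0.5, 0.7]
grip_width: 0.004
```

```bash
python3 - <<'E'
from h import *
print(get_state()['joint_positions'].round(2))
plan(jw([0,224,150]),tool(38))
E
```

```text
[-0.7   0.17  0.24  1.56 -0.03  1.44  0.78]
t 1.77 pos [0.5244 0.2529 0.2627] jig [-55.7 308.5 262.7] F [ 0.5 -0.5  0.7] grip 0.00
 turn deg [ 58.   18.6 -34.4] as frac [ 0.6449  0.2066 -0.3818]  then shift frac total [5.63 0.11 2.23]  (or before turning: [ 4.51 -3.67 -1.72] )
```

Emit:
play_rows(
  targets=[
    {"claw": 1, "linear": [0, 0, 0], "rotation": [0.0645, 0.0207, -0.0382]},
    {"claw": 1, "linear": [0, 0, 0], "rotation": [0.0645, 0.0207, -0.0382]},
    {"claw": 1, "linear": [0, 0, 0], "rotation": [0.0645, 0.0207, -0.0382]},
    {"claw": 1, "linear": [0, 0, 0], "rotation": [0.0645, 0.0207, -0.0382]},
    {"claw": 1, "linear": [0, 0, 0], "rotation": [0.0645, 0.0207, -0.0382]},
    {"claw": 1, "linear": [0, 0, 0], "rotation": [0.0645, 0.0207, -0.0382]},
    {"claw": 1, "linear": [0, 0, 0], "rotation": [0.0645, 0.0207, -0.0382]},
    {"claw": 1, "linear": [0, 0, 0], "rotation": [0.0645, 0.0207, -0.0382]},
    {"claw": 1, "linear": [0, 0, 0], "rotation": [0.0645, 0.0207, -0.0382]},
    {"claw": 1, "linear": [0, 0, 0], "rotation": [0.0645, 0.0207, -0.0382]},
  ],
)

```text
time: 2.6
position: [0.5302, 0.2372, 0.2629]
tool_rot: [-0.643, 1.437, -0.395]
ft_force: [-0.1, 0.6, 0.4]
grip_width: 0.002
```

```bash
python3 - <<'E'
from h import *
print(get_state()['joint_positions'].round(2))
plan(jw([0,224,150]),tool(38))
E
```

```text
[-1.02  0.39  0.29  1.45  0.45  1.68 -0.6 ]
t 2.60 pos [0.5302 0.2372 0.2629] jig [-53.1 292.  262.9] F [-0.1  0.6  0.4] grip 0.00
 turn deg [-1.6 -0.6  0.5] as frac [-0.0182 -0.0065  0.0056]  then shift frac total [5.23 0.64 2.12]  (or before turning: [5.21 0.75 2.16] )
```

Emit:
play_rows(
  targets=[
    {"claw": 1, "linear": [0, 0.1, 0.5], "rotation": [-0.018, -0.0065, 0.0056]},
    {"claw": 1, "linear": [0.5, 0.1, 0.5], "rotation": [0, 0, 0]},
    {"claw": 1, "linear": [0.8, 0.1, 0.5], "rotation": [0, 0, 0]},
    {"claw": 1, "linear": [0.8, 0.1, 0.5], "rotation": [0, 0, 0]},
    {"claw": 1, "linear": [0.8, 0.1, 0.1], "rotation": [0, 0, 0]},
    {"claw": 1, "linear": [0.8, 0.1, 0], "rotation": [0, 0, 0]},
    {"claw": 1, "linear": [0.8, 0.1, 0], "rotation": [0, 0, 0]},
    {"claw": 1, "linear": [0.5, 0, 0], "rotation": [0, 0, 0]},
    {"claw": 1, "linear": [0, 0, 0], "rotation": [0, 0, 0]},
  ],
)

```text
time: 3.35
position: [0.5931, 0.1899, 0.1391]
tool_rot: [-0.676, 1.443, -0.36]
ft_force: [0.0, -0.1, 1.1]
grip_width: 0.003
```

```bash
python3 - <<'E'
from h import *
plan(jw([0,162,71]),tool(38))
a=get_image("top");b=get_image("scene");t=get_state()['position'];u,v=proj("top",t)[0],proj("scene",t)[0];print(u,v)
A=cv2.resize(a[195:275,250:350],None,fx=4,fy=4,interpolation=2);B=cv2.resize(b[170:270,280:380],None,fx=4,fy=4,interpolation=2)
for im,q,o in((A,u,(250,195)),(B,v,(280,170))):cv2.circle(im,tuple(int((q[i]-o[i])*4) for i in(0,1)),3,(0,0,255),-1)
cv2.imwrite("pics/p1.png",np.vstack([A,B]))
E
```

```text
t 3.35 pos [0.5931 0.1899 0.1391] jig [ -0.8 233.2 139.1] F [ 0.  -0.1  1.1] grip 0.00
 turn deg [ 0.8 -0.2  0.3] as frac [ 0.0085 -0.0021  0.0037]  then shift frac total [ 3.9  -0.57  0.03]  (or before turning: [ 3.9  -0.54  0.04] )
[250.4875417  248.93439688] [375.80095521 234.70081049]
```

View pics/p1.png

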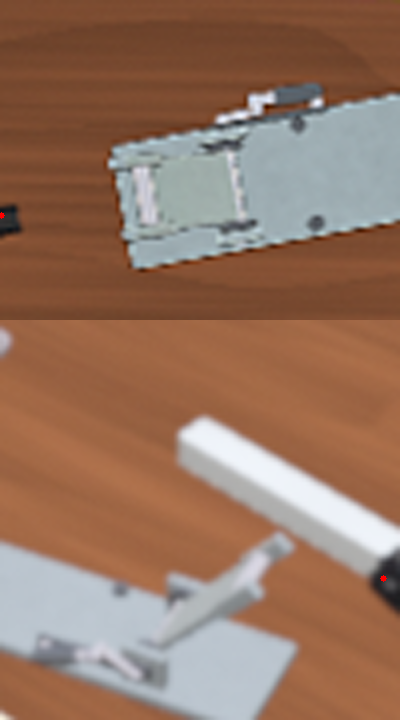

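Emit:
play_rows(
  targets=[
    {"claw": 1, "linear": [0, -0.3, 0], "rotation": [0, 0, 0]},
    {"claw": 1, "linear": [0.3, -0.3, 0], "rotation": [0, 0, 0]},
    {"claw": 1, "linear": [0.6, 0, 0], "rotation": [0, 0, 0]},
    {"claw": 1, "linear": [0.6, 0, 0], "rotation": [0, 0, 0]},
    {"claw": 1, "linear": [0.6, 0, 0], "rotation": [0, 0, 0]},
    {"claw": 1, "linear": [0.6, 0, 0], "rotation": [0, 0, 0]},
    {"claw": 1, "linear": [0.6, 0, 0], "rotation": [0, 0, 0]},
    {"claw": 1, "linear": [0.4, 0, 0], "rotation": [0, 0, 0]},
    {"claw": 1, "linear": [0.1, 0, 0], "rotation": [0, 0, 0]},
    {"claw": 1, "linear": [0, 0, 0], "rotation": [0, 0, 0]},
  ],
)

```text
time: 4.28
position: [0.6155, 0.125, 0.0842]
tool_rot: [-0.664, 1.423, -0.348]
ft_force: [-0.4, 0.2, -0.3]
grip_width: 0.008
```

```bash
python3 - <<'E'
from h import *
plan(jw([0,162,71]),tool(38))
print(Ro.from_rotvec(get_state()['tool_rot']).as_matrix().round(2))
E
```

```text
t 4.28 pos [0.6155 0.125  0.0842] jig [  8.3 165.1  84.2] F [-0.4  0.2 -0.3] grip 0.01
 turn deg [ 0.4  1.1 -0.3] as frac [ 0.0044  0.0121 -0.0037]  then shift frac total [ 0.49  0.23 -0.33]  (or before turning: [ 0.49  0.23 -0.34] )
[[ 0.14 -0.16  0.98]
 [-0.6   0.77  0.21]
 [-0.79 -0.61  0.01]]
```

Emit:
play_rows(
  targets=[
    {"claw": 1, "linear": [0.2, 0.1, -0.2], "rotation": [0.004, 0.012, -0.0037]},
    {"claw": 1, "linear": [0.3, 0.15, -0.15], "rotation": [0, 0, 0]},
    {"claw": 1, "linear": [0, 0, 0], "rotation": [0, 0, 0]},
  ],
)

```text
time: 4.53
position: [0.608, 0.122, 0.0714]
tool_rot: [-0.659, 1.436, -0.363]
ft_force: [-0.5, -0.2, -0.8]
grip_width: 0.008
```

```bash
python3 - <<'E'
from h import *
plan(jw([0,162,71]),tool(38))
E
```

```text
t 4.53 pos [0.608  0.122  0.0714] jig [  0.4 163.7  71.4] F [-0.5 -0.2 -0.8] grip 0.01
 turn deg [-0.1  0.1 -0.1] as frac [-0.0009  0.0011 -0.001 ]  then shift frac total [ 0.05 -0.04 -0.02]  (or before turning: [ 0.05 -0.04 -0.02] )
```

Emit:
play_rows(
  targets=[
    {"claw": 1, "linear": [0, -0.1, 0], "rotation": [0, 0, 0]},
    {"claw": 1, "linear": [0, -0.1, 0], "rotation": [0, 0, 0]},
    {"claw": 1, "linear": [0, -0.1, 0], "rotation": [0, 0, 0]},
    {"claw": 1, "linear": [0, -0.1, 0], "rotation": [0, 0, 0]},
  ],
)

```text
time: 4.87
position: [0.6094, 0.116, 0.0776]
tool_rot: [-0.661, 1.435, -0.36]
ft_force: [-0.5, -0.7, 1.1]
grip_width: 0.006
```

Emit:
play_rows(
  targets=[
    {"claw": 1, "linear": [0, -0.08, 0], "rotation": [0, 0, 0]},
    {"claw": 1, "linear": [0, -0.08, 0], "rotation": [0, 0, 0]},
    {"claw": 1, "linear": [0, -0.08, 0], "rotation": [0, 0, 0]},
  ],
)

```text
time: 5.12
position: [0.611, 0.1108, 0.0826]
tool_rot: [-0.66, 1.434, -0.36]
ft_force: [-0.0, 0.3, -0.0]
grip_width: 0.01
```

Emit:
play_rows(
  targets=[
    {"claw": 1, "linear": [0, -0.08, 0], "rotation": [0, 0, 0]},
    {"claw": 1, "linear": [0, -0.08, 0], "rotation": [0, 0, 0]},
  ],
)

```text
time: 5.28
position: [0.6117, 0.108, 0.0852]
tool_rot: [-0.659, 1.434, -0.359]
ft_force: [-1.0, 3.3, -4.1]
grip_width: -0.002
```

Emit:
play_rows(
  targets=[
    {"claw": 1, "linear": [0, -0.08, 0], "rotation": [0, 0, 0]},
    {"claw": 1, "linear": [-0.015, -0.09, 0], "rotation": [0, 0, 0.0167]},
    {"claw": 1, "linear": [-0.015, -0.09, 0], "rotation": [0, 0, 0.0167]},
    {"claw": 1, "linear": [-0.015, -0.09, 0], "rotation": [0, 0, 0.0167]},
  ],
)

```text
time: 5.62
position: [0.6108, 0.1085, 0.0865]
tool_rot: [-0.597, 1.46, -0.279]
ft_force: [1.5, 3.6, -6.9]
grip_width: 0.003
```

```bash
python3 - <<'E'
from h import *
plan(jw([0,162,71]),tool(38))
E
```

```text
t 5.62 pos [0.6108 0.1085 0.0865] jig [  0.4 149.9  86.5] F [ 1.5  3.6 -6.9] grip 0.00
 turn deg [ 0.5  0.4 -5.6] as frac [ 0.0057  0.0045 -0.0619]  then shift frac total [ 0.19  0.76 -0.02]  (or before turning: [ 0.26  0.74 -0.01] )
```

Emit:
play_rows(
  targets=[
    {"claw": 1, "linear": [0, -0.14, 0], "rotation": [0, 0, 0]},
    {"claw": 1, "linear": [0, -0.14, 0], "rotation": [0, 0, 0]},
    {"claw": 1, "linear": [0, -0.14, 0], "rotation": [0, 0, 0]},
  ],
)

```text
time: 5.87
position: [0.6126, 0.1004, 0.093]
tool_rot: [-0.589, 1.46, -0.274]
ft_force: [0.4, 4.2, -4.6]
grip_width: 0.002
```

Emit:
play_rows(
  targets=[
    {"claw": 1, "linear": [0, -0.13, 0], "rotation": [0, 0, 0.02]},
    {"claw": 1, "linear": [0, -0.13, 0], "rotation": [0, 0, 0.02]},
    {"claw": 1, "linear": [0, -0.13, 0], "rotation": [0, 0, 0.02]},
    {"claw": 1, "linear": [0, -0.13, 0], "rotation": [0, 0, 0.02]},
  ],
)

```text
time: 6.2
position: [0.6144, 0.0923, 0.0997]
tool_rot: [-0.496, 1.491, -0.166]
ft_force: [-0.6, 2.9, -3.0]
grip_width: 0.004
```

```bash
python3 - <<'E'
from h import *
plan(jw([0,162,71]),tool(38))
E
```

```text
t 6.20 pos [0.6144 0.0923 0.0997] jig [  0.8 133.3  99.7] F [-0.6  2.9 -3. ] grip 0.00
 turn deg [  0.8   0.6 -13.6] as frac [ 0.0085  0.0063 -0.1509]  then shift frac total [ 0.2   1.61 -0.03]  (or before turning: [ 0.57  1.52 -0.01] )
```

Emit:
play_rows(
  targets=[
    {"claw": 1, "linear": [0, -0.12, 0], "rotation": [0, 0, 0.015]},
    {"claw": 1, "linear": [0, -0.12, 0], "rotation": [0, 0, 0.015]},
    {"claw": 1, "linear": [0, -0.12, 0], "rotation": [0, 0, 0.015]},
    {"claw": 1, "linear": [0, -0.12, 0], "rotation": [0, 0, 0.015]},
  ],
)

```text
time: 6.53
position: [0.6177, 0.0759, 0.108]
tool_rot: [-0.423, 1.511, -0.094]
ft_force: [0.3, 0.9, -1.9]
grip_width: 0.005
```

Emit:
play_rows(
  targets=[
    {"claw": 1, "linear": [0, -0.1, 0], "rotation": [0, 0, 0.015]},
    {"claw": 1, "linear": [0, -0.1, 0], "rotation": [0, 0, 0.015]},
  ],
)

```text
time: 6.7
position: [0.619, 0.0654, 0.1122]
tool_rot: [-0.388, 1.521, -0.063]
ft_force: [-0.4, 0.3, 0.1]
grip_width: 0.004
```

```bash
python3 - <<'E'
from h import *
plan(jw([0,162,71]),tool(38))
E
```

```text
t 6.70 pos [0.619  0.0654 0.1122] jig [ -0.  106.  112.2] F [-0.4  0.3  0.1] grip 0.00
 turn deg [  0.5   0.3 -21.4] as frac [ 0.0059  0.0038 -0.2375]  then shift frac total [-0.08  2.78  0.  ]  (or before turning: [0.94 2.62 0.02] )
```

Emit:
play_rows(
  targets=[
    {"claw": 1, "linear": [0, 0.4, 0], "rotation": [0, 0, 0]},
    {"claw": 1, "linear": [0, 0.8, 0], "rotation": [0, 0, 0]},
    {"claw": 1, "linear": [-0.5, 0.8, 0], "rotation": [0, 0, 0]},
    {"claw": 1, "linear": [-1, 0.5, 0], "rotation": [0, 0, 0]},
    {"claw": 1, "linear": [-1, 0.5, 0], "rotation": [0, 0, 0]},
    {"claw": 1, "linear": [-1, 0, 0], "rotation": [0, 0, 0]},
    {"claw": 1, "linear": [-1, 0, 0], "rotation": [0, 0, 0]},
    {"claw": 1, "linear": [-1, 0, 0], "rotation": [0, 0, 0]},
  ],
)

```text
time: 7.37
position: [0.5927, 0.1598, 0.225]
tool_rot: [-0.399, 1.535, -0.106]
ft_force: [0.8, -0.9, 0.2]
grip_width: 0.009
```

```bash
python3 - <<'E'
from h import *
plan([.4494,.0711,.15],tool(0,-5.4))
a=get_image("top");b=get_image("scene")
cv2.imwrite("pics/t2.png",a);cv2.imwrite("pics/s2.png",b)
A=cv2.resize(a[195:275,265:425],None,fx=4,fy=4,interpolation=2);B=cv2.resize(b[170:250,225:385],None,fx=4,fy=4,interpolation=2)
cv2.imwrite("pics/p2.png",np.vstack([A,B[:280]]))
E
```

```text
t 7.37 pos [0.5927 0.1598 0.225 ] jig [ -7.1 203.7 225. ] F [ 0.8 -0.9  0.2] grip 0.01
 turn deg [16.1  1.8 18.4] as frac [0.1786 0.0201 0.2048]  then shift frac total [ 3.   -4.07 -5.37]  (or before turning: [ 3.7  -1.32 -6.25] )
```

View pics/p2.png

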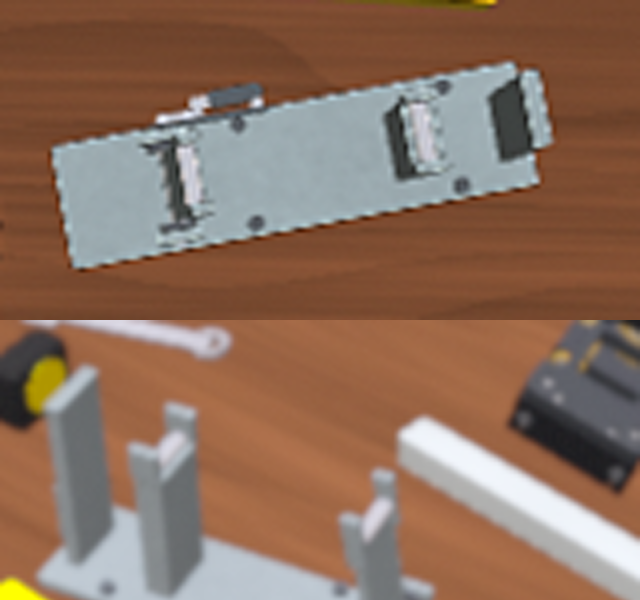

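```bash
python3 - <<'E'
from h import *
A=lambda u,v:((u+.5)/4-.5+265,(v+.5)/4-.5+195)
B=lambda u,v:((u+.5)/4-.5+225,(v+.5)/4-.5+170)
a=cv2.imread('pics/t2.png');b=cv2.imread('pics/s2.png')
for im,n,c in((a,"top",(A(190,175),A(424,133))),(b,"scene",(B(378,200),B(172,127)))):
    g=cv2.cvtColor(im,cv2.COLOR_BGR2GRAY)
    for nm,q in zip(("stand","rest"),c):
        x,y=int(q[0]),int(q[1]);w=g[y-11:y+12,x-7:x+8].astype(float) if n=="top" else g[y-6:y+7,x-6:x+7].astype(float)
        hs=cv2.cvtColor(im,cv2.COLOR_BGR2HSV)
        yy,xx=np.mgrid[:g.shape[0],:g.shape[1]];m=(abs(xx-q[0])<9)&(abs(yy-q[1])<12)&(g>195)
        cen=(xx[m].mean(),yy[m].mean()) if m.any() else None
        print(n,nm,"eye",np.round(q,1),onz(n,[q],.129)[0].round(4),wj(onz(n,[q],.129)[0]).round(1),"mask",m.sum(),cen and np.round(cen,1),cen and wj(onz(n,[cen],.129)[0]).round(1))
for q in((A(190,175),B(378,200)),(A(424,133),B(172,127))):p,e=tri(*q);print(p,wj(p).round(1),e)
E
```

```text
top stand eye [312.1 238.4] [0.6254 0.0316 0.129 ] [ -0.5  71.6 129. ] mask 44 [312.1 237.8] [  1.1  71.4 129. ]
top rest eye [370.6 227.9] [ 0.6565 -0.1229  0.129 ] [ -0.5 -86.  129. ] mask 41 [370.3 226.6] [  2.9 -85.7 129. ]
scene stand eye [319.1 219.6] [0.6254 0.0372 0.129 ] [  0.7  77.1 129. ] mask 25 [318.4 218.5] [ -2.6  73.5 129. ]
scene rest eye [267.6 201.4] [ 0.6526 -0.1195  0.129 ] [ -3.6 -81.9 129. ] mask 22 [267.2 201.1] [ -4.  -83.4 129. ]
[0.62423924 0.03344395 0.12627449] [ -1.2  73.6 126.3] 0.004565312560023404
[ 0.65484619 -0.1208057   0.13014312] [ -1.7 -83.6 130.1] 0.004984242754161403
```

Emit:
play_rows(
  newtons=20,
  targets=[
    {"claw": 1, "linear": [0, 0, 0], "rotation": [0.0447, 0.005, 0.0512]},
    {"claw": 1, "linear": [0, 0, 0], "rotation": [0.0447, 0.005, 0.0512]},
    {"claw": 1, "linear": [0, 0, 0], "rotation": [0.0447, 0.005, 0.0512]},
    {"claw": 1, "linear": [0, 0, 0], "rotation": [0.0447, 0.005, 0.0512]},
    {"claw": 0, "linear": [0.3, -0.7, -0.9], "rotation": [0, 0, 0]},
    {"claw": 0, "linear": [0.3, -0.7, -0.9], "rotation": [0, 0, 0]},
    {"claw": 0, "linear": [0.4, -0.7, -0.9], "rotation": [0, 0, 0]},
    {"claw": 0, "linear": [0.4, -0.7, -0.9], "rotation": [0, 0, 0]},
    {"claw": 0, "linear": [0.4, -0.7, -0.9], "rotation": [0, 0, 0]},
    {"claw": 0, "linear": [0.3, -0.5, -0.9], "rotation": [0, 0, 0]},
  ],
)

```text
time: 8.3
position: [0.4452, 0.0666, 0.169]
tool_rot: [0.083, 1.565, -0.092]
ft_force: [-0.0, 0.4, 0.6]
grip_width: 0.374
```

```bash
python3 - <<'E'
from h import *
plan([.4494,.0711,.06],tool(0,-5.4))
E
```

```text
t 8.30 pos [0.4452 0.0666 0.169 ] jig [-170.2  141.5  169. ] F [-0.   0.4  0.6] grip 0.37
 turn deg [-1.   0.2  0.3] as frac [-0.0111  0.0025  0.0033]  then shift frac total [4.36 0.19 0.15]  (or before turning: [4.36 0.22 0.13] )
```

Emit:
play_rows(
  targets=[
    {"claw": 0, "linear": [0, 0.2, 0.15], "rotation": [-0.011, 0.0025, 0.003]},
    {"claw": 0, "linear": [0, 0, 0], "rotation": [0, 0, 0]},
    {"claw": 0, "linear": [0.4, 0, 0], "rotation": [0, 0, 0]},
    {"claw": 0, "linear": [0.8, 0, 0], "rotation": [0, 0, 0]},
    {"claw": 0, "linear": [0.8, 0, 0], "rotation": [0, 0, 0]},
    {"claw": 0, "linear": [0.8, 0, 0], "rotation": [0, 0, 0]},
    {"claw": 0, "linear": [0.8, 0, 0], "rotation": [0, 0, 0]},
    {"claw": 0, "linear": [0.5, 0, 0], "rotation": [0, 0, 0]},
    {"claw": 0, "linear": [0, 0, 0], "rotation": [0, 0, 0]},
  ],
)

```text
time: 9.05
position: [0.4452, 0.064, 0.0571]
tool_rot: [0.068, 1.575, -0.088]
ft_force: [-0.6, 0.7, 0.1]
grip_width: 0.984
```

```bash
python3 - <<'E'
from h import *
plan([.4494,.0711,.006],tool(0,-5.4))
E
```

```text
t 9.05 pos [0.4452 0.064  0.0571] jig [-170.7  139.    57.1] F [-0.6  0.7  0.1] grip 0.98
 turn deg [-0.3 -0.3  0.7] as frac [-0.0031 -0.0032  0.0083]  then shift frac total [2.04 0.3  0.14]  (or before turning: [2.04 0.33 0.15] )
```

Emit:
play_rows(
  targets=[
    {"claw": 0, "linear": [0.2, 0.3, 0.15], "rotation": [-0.003, -0.003, 0.008]},
    {"claw": 0, "linear": [0.5, 0.05, 0], "rotation": [0, 0, 0]},
    {"claw": 0, "linear": [0.5, 0.05, 0], "rotation": [0, 0, 0]},
    {"claw": 0, "linear": [0.4, 0, 0], "rotation": [0, 0, 0]},
    {"claw": 0, "linear": [0.25, 0, 0], "rotation": [0, 0, 0]},
    {"claw": 0, "linear": [0, 0, 0], "rotation": [0, 0, 0]},
  ],
)

```text
time: 9.55
position: [0.4562, 0.0766, 0.0098]
tool_rot: [0.073, 1.563, -0.071]
ft_force: [-0.2, 0.1, -0.2]
grip_width: 1.001
```

```bash
python3 - <<'E'
from h import *
plan([.4494,.0711,.006],tool(0,-5.4))
E
```

```text
t 9.55 pos [0.4562 0.0766 0.0098] jig [-157.5  149.1    9.8] F [-0.2  0.1 -0.2] grip 1.00
 turn deg [ 0.1  0.4 -0.1] as frac [ 0.0015  0.0041 -0.0007]  then shift frac total [ 0.15 -0.24 -0.25]  (or before turning: [ 0.15 -0.24 -0.25] )
```

Emit:
play_rows(
  newtons=20,
  targets=[
    {"claw": 0, "linear": [0.12, -0.2, -0.2], "rotation": [0.0015, 0.004, 0]},
    {"claw": 0, "linear": [0, 0, 0], "rotation": [0, 0, 0]},
    {"claw": 1, "linear": [0, 0, 0], "rotation": [0, 0, 0]},
    {"claw": 1, "linear": [0, 0, 0], "rotation": [0, 0, 0]},
    {"claw": 1, "linear": [0, 0, 0], "rotation": [0, 0, 0]},
    {"claw": 1, "linear": [0, 0, 0], "rotation": [0, 0, 0]},
    {"claw": 1, "linear": [0, 0, 0], "rotation": [0, 0, 0]},
    {"claw": 1, "linear": [0, 0, 0], "rotation": [0, 0, 0]},
    {"claw": 1, "linear": [0, 0, 0], "rotation": [0, 0, 0]},
    {"claw": 1, "linear": [0, 0, 0], "rotation": [0, 0, 0]},
  ],
)

```text
time: 10.38
position: [0.453, 0.0721, 0.0094]
tool_rot: [0.077, 1.565, -0.072]
ft_force: [-0.1, 1.1, 0.2]
grip_width: 0.479
```

Emit:
play_rows(
  newtons=30,
  targets=[
    {"claw": 1, "linear": [0, 0, 0], "rotation": [0, 0, 0]},
    {"claw": 1, "linear": [0, 0, 0], "rotation": [0, 0, 0]},
    {"claw": 1, "linear": [0, 0, 0], "rotation": [0, 0, 0]},
    {"claw": 1, "linear": [-0.3, 0, 0], "rotation": [0, 0, 0]},
    {"claw": 1, "linear": [-0.5, 0, 0], "rotation": [0, 0, 0]},
  ],
)

```text
time: 10.8
position: [0.4494, 0.0713, 0.0274]
tool_rot: [0.075, 1.572, -0.074]
ft_force: [-0.1, -0.3, -2.9]
grip_width: 0.341
```

```bash
python3 - <<'E'
from h import *
plan(jw([0,20,190]),tool(0,11.4))
E
```

```text
t 10.80 pos [0.4494 0.0713 0.0274] jig [-165.1  145.3   27.4] F [-0.1 -0.3 -2.9] grip 0.34
 turn deg [-16.8  -0.1  -0.1] as frac [-0.187  -0.0015 -0.0006]  then shift frac total [-6.5  -5.01  6.6 ]  (or before turning: [-6.53 -2.88  7.76] )
```

Emit:
play_rows(
  targets=[
    {"claw": 1, "linear": [-0.8, 0, 0], "rotation": [0, 0, 0]},
    {"claw": 1, "linear": [-0.8, 0, 0], "rotation": [0, 0, 0]},
    {"claw": 1, "linear": [-0.8, 0, 0], "rotation": [0, 0, 0]},
    {"claw": 1, "linear": [-0.8, 0, 0], "rotation": [0, 0, 0]},
    {"claw": 1, "linear": [-0.8, 0, 0], "rotation": [0, 0, 0]},
    {"claw": 1, "linear": [-0.8, 0, 0], "rotation": [0, 0, 0]},
    {"claw": 1, "linear": [-0.8, 0, 0], "rotation": [-0.06, 0, 0]},
    {"claw": 1, "linear": [-0.8, 0, 0], "rotation": [-0.06, 0, 0]},
    {"claw": 1, "linear": [-0.5, 0, 0], "rotation": [-0.06, 0, 0]},
    {"claw": 1, "linear": [0, 0, 0], "rotation": [0, 0, 0]},
  ],
)

```text
time: 11.63
position: [0.4469, 0.0686, 0.2093]
tool_rot: [-0.156, 1.57, 0.154]
ft_force: [1.1, 0.2, -2.5]
grip_width: 0.344
```

```bash
python3 - <<'E'
from h import *
plan(jw([0,20,195]),tool(0,11.4))
E
```

```text
t 11.63 pos [0.4469 0.0686 0.2093] jig [-168.1  143.2  209.3] F [ 1.1  0.2 -2.5] grip 0.34
 turn deg [-0.1 -0.3  0. ] as frac [-0.0011 -0.0033  0.0004]  then shift frac total [ 0.57 -4.93  6.73]  (or before turning: [ 0.54 -4.92  6.74] )
```

Emit:
play_rows(
  targets=[
    {"claw": 1, "linear": [0, -0.3, 0.4], "rotation": [0, 0, 0]},
    {"claw": 1, "linear": [0, -0.6, 0.8], "rotation": [0, 0, 0]},
    {"claw": 1, "linear": [0, -0.6, 0.8], "rotation": [0, 0, 0]},
    {"claw": 1, "linear": [0, -0.6, 0.8], "rotation": [0, 0, 0]},
    {"claw": 1, "linear": [0, -0.6, 0.8], "rotation": [0, 0, 0]},
    {"claw": 1, "linear": [0, -0.6, 0.8], "rotation": [0, 0, 0]},
    {"claw": 1, "linear": [0, -0.6, 0.8], "rotation": [0, 0, 0]},
    {"claw": 1, "linear": [0, -0.5, 0.8], "rotation": [0, 0, 0]},
    {"claw": 1, "linear": [0, -0.2, 0.4], "rotation": [0, 0, 0]},
    {"claw": 1, "linear": [0, 0, 0], "rotation": [0, 0, 0]},
  ],
)

```text
time: 12.47
position: [0.6273, -0.0181, 0.1973]
tool_rot: [-0.138, 1.583, 0.133]
ft_force: [-0.1, 0.6, -1.9]
grip_width: 0.34
```

```bash
python3 - <<'E'
from h import *
plan(jw([0,20,175]),tool(0,11.4))
E
```

```text
t 12.47 pos [ 0.6273 -0.0181  0.1973] jig [ -8.4  22.5 197.3] F [-0.1  0.6 -1.9] grip 0.34
 turn deg [-1.5 -1.   0.1] as frac [-0.0172 -0.0107  0.0009]  then shift frac total [ 0.89 -0.1   0.34]  (or before turning: [ 0.89 -0.09  0.35] )
```

Emit:
play_rows(
  targets=[
    {"claw": 1, "linear": [0.2, -0.1, 0.3], "rotation": [-0.017, -0.0107, 0]},
    {"claw": 1, "linear": [0.2, 0, 0.05], "rotation": [0, 0, 0]},
    {"claw": 1, "linear": [0.2, 0, 0], "rotation": [0, 0, 0]},
    {"claw": 1, "linear": [0.2, 0, 0], "rotation": [0, 0, 0]},
    {"claw": 1, "linear": [0, 0, 0], "rotation": [0, 0, 0]},
    {"claw": 1, "linear": [0, 0, 0], "rotation": [0, 0, 0]},
  ],
)

```text
time: 12.97
position: [0.6309, -0.018, 0.1703]
tool_rot: [-0.15, 1.577, 0.149]
ft_force: [-0.3, 0.4, -2.3]
grip_width: 0.344
```

```bash
python3 - <<'E'
from h import *
plan(jw([0,20,160]),tool(0,11.4))
a=get_image("top");b=get_image("scene")
A=cv2.resize(a[195:275,265:425],None,fx=4,fy=4,interpolation=2);B=cv2.resize(b[170:240,215:375],None,fx=4,fy=4,interpolation=2)
cv2.imwrite("pics/p3.png",np.vstack([A,B[:280]]))
# where the bar top corners should be in the pictures
E
```

```text
t 12.97 pos [ 0.6309 -0.018   0.1703] jig [ -4.8  21.9 170.3] F [-0.3  0.4 -2.3] grip 0.34
 turn deg [-0.5 -0.7 -0. ] as frac [-0.0056 -0.0072 -0.0004]  then shift frac total [ 0.41 -0.07  0.19]  (or before turning: [ 0.41 -0.07  0.2 ] )
```

View pics/p3.png

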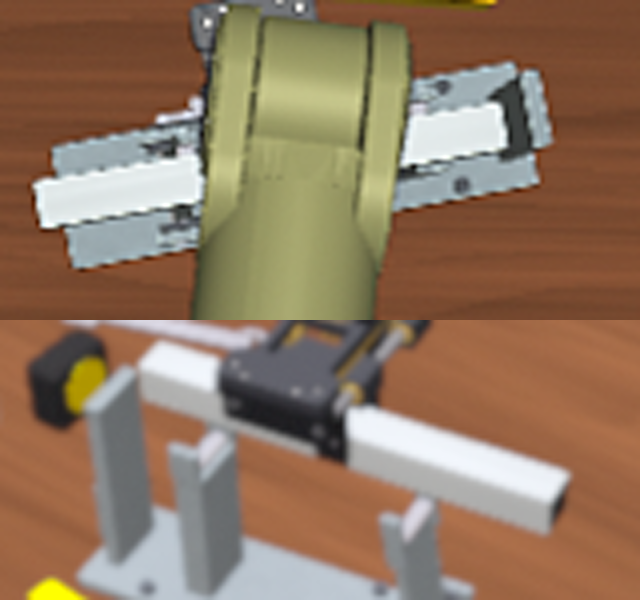

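```bash
python3 - <<'E'
from h import *
A=lambda u,v:((u+.5)/4-.5+265,(v+.5)/4-.5+195)
for q in(A(40,205),A(505,126)):print(wj(onz("top",[q],.191)[0]).round(1))
B=lambda u,v:((u+.5)/4-.5+215,(v-320+.5)/4-.5+170)
# scene: top face far/near corners right end, left end mid
for q in(B(568,474),B(547,498),B(163,343),B(140,352)):print(wj(onz("scene",[q],.191)[0]).round(1))
E
```

```text
[ -5.9 169.4 191. ]
[  -8.8 -129.1  191. ]
[-17.6 172.5 191. ]
[  9.2 169.8 191. ]
[ -20.8 -125.5  191. ]
[  -5.3 -133.9  191. ]
```

Emit:
play_rows(
  targets=[
    {"claw": 1, "linear": [0, 0, 0.28], "rotation": [-0.008, -0.007, 0]},
    {"claw": 1, "linear": [0, 0, 0], "rotation": [0, 0, 0]},
    {"claw": 1, "linear": [0, 0, 0], "rotation": [0, 0, 0]},
  ],
)

```text
time: 13.32
position: [0.6393, -0.0161, 0.172]
tool_rot: [-0.16, 1.561, 0.161]
ft_force: [-0.1, -0.4, -2.6]
grip_width: 0.343
```

```bash
python3 - <<'E'
from h import *
plan(jw([2.6,22,160]),tool(0,11.7))
E
```

```text
t 13.32 pos [ 0.6393 -0.0161  0.172 ] jig [  3.7  22.1 172. ] F [-0.1 -0.4 -2.6] grip 0.34
 turn deg [ 0.   0.2 -0. ] as frac [ 0.0003  0.0024 -0.0004]  then shift frac total [ 0.48 -0.   -0.04]  (or before turning: [ 0.48 -0.   -0.05] )
```

Emit:
play_rows(
  targets=[
    {"claw": 1, "linear": [0.1, 0, -0.04], "rotation": [0, 0.002, 0]},
    {"claw": 1, "linear": [0.2, 0, 0], "rotation": [0, 0, 0]},
    {"claw": 1, "linear": [0.2, 0, 0], "rotation": [0, 0, 0]},
    {"claw": 1, "linear": [0.2, 0, 0], "rotation": [0, 0, 0]},
    {"claw": 1, "linear": [0.2, 0, 0], "rotation": [0, 0, 0]},
    {"claw": 1, "linear": [0, 0, 0], "rotation": [0, 0, 0]},
    {"claw": 1, "linear": [0, 0, 0], "rotation": [0, 0, 0]},
  ],
)

```text
time: 13.9
position: [0.6382, -0.0164, 0.1469]
tool_rot: [-0.16, 1.565, 0.161]
ft_force: [0.7, 0.2, -2.8]
grip_width: 0.343
```

```bash
python3 - <<'E'
from h import *
plan(jw([2.6,22,140]),tool(0,11.7))
a=get_image("top");b=get_image("scene")
A=cv2.resize(a[195:275,265:425],None,fx=4,fy=4,interpolation=2);B=cv2.resize(b[170:240,215:375],None,fx=4,fy=4,interpolation=2)
cv2.imwrite("pics/p4.png",np.vstack([A,B[:280]]))
E
```

```text
t 13.90 pos [ 0.6382 -0.0164  0.1469] jig [  2.6  22.  146.9] F [ 0.7  0.2 -2.8] grip 0.34
 turn deg [ 0.  0. -0.] as frac [ 0.0001  0.0001 -0.0004]  then shift frac total [ 0.28  0.   -0.  ]  (or before turning: [ 0.28  0.   -0.  ] )
```

View pics/p4.png

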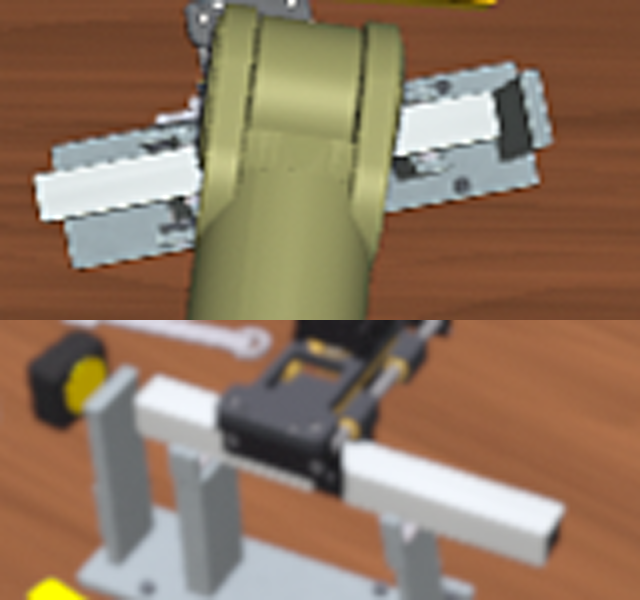

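Emit:
play_rows(
  targets=[
    {"claw": 1, "linear": [0.1, 0, 0], "rotation": [0, 0, 0]},
    {"claw": 1, "linear": [0.1, 0, 0], "rotation": [0, 0, 0]},
    {"claw": 1, "linear": [0, 0, 0], "rotation": [0, 0, 0]},
  ],
)

```text
time: 14.25
position: [0.6388, -0.0164, 0.1424]
tool_rot: [-0.16, 1.563, 0.161]
ft_force: [0.2, 0.1, -2.4]
grip_width: 0.344
```

Emit:
play_rows(
  targets=[
    {"claw": 1, "linear": [0.06, 0, 0], "rotation": [0, 0, 0]},
    {"claw": 1, "linear": [0.06, 0, 0], "rotation": [0, 0, 0]},
  ],
)

```text
time: 14.42
position: [0.6391, -0.0164, 0.1397]
tool_rot: [-0.16, 1.562, 0.161]
ft_force: [0.4, -0.3, -2.5]
grip_width: 0.345
```

```bash
python3 - <<'E'
from h import *
plan(jw([2.6,22,138]),tool(0,11.7))
A=lambda u,v:((u+.5)/4-.5+265,(v+.5)/4-.5+195)
for q in(A(41,197),A(495,119)):print(wj(onz("top",[q],.1675)[0]).round(1))
E
```

```text
t 14.42 pos [ 0.6391 -0.0164  0.1397] jig [  3.5  21.8 139.7] F [ 0.4 -0.3 -2.5] grip 0.34
 turn deg [ 0.   0.1 -0. ] as frac [ 0.0001  0.0017 -0.0002]  then shift frac total [ 0.07  0.01 -0.04]  (or before turning: [ 0.07  0.01 -0.04] )
[  0.3 169.1 167.5]
[  -2.  -127.6  167.5]
```

Emit:
play_rows(
  targets=[
    {"claw": 1, "linear": [0.05, 0, 0], "rotation": [0, 0, 0]},
    {"claw": 1, "linear": [0.05, 0, 0], "rotation": [0, 0, 0]},
  ],
)

```text
time: 14.58
position: [0.6394, -0.0165, 0.1382]
tool_rot: [-0.16, 1.562, 0.161]
ft_force: [-4.0, 0.1, 8.6]
grip_width: 0.345
```

Emit:
play_rows(
  targets=[
    {"claw": 1, "linear": [0.05, 0, 0], "rotation": [0, 0, 0]},
    {"claw": 1, "linear": [0.05, 0, 0], "rotation": [0, 0, 0]},
  ],
)

```text
time: 14.75
position: [0.6395, -0.0165, 0.1383]
tool_rot: [-0.159, 1.561, 0.162]
ft_force: [-2.5, 0.4, 5.6]
grip_width: 0.342
```

Emit:
play_rows(
  targets=[
    {"claw": 1, "linear": [0, 0, 0], "rotation": [0, 0, 0]},
    {"claw": 1, "linear": [0, 0, 0], "rotation": [0, 0, 0]},
    {"claw": 0.4, "linear": [0, 0, 0], "rotation": [0, 0, 0]},
    {"claw": 0.4, "linear": [0, 0, 0], "rotation": [0, 0, 0]},
    {"claw": 0.4, "linear": [0, 0, 0], "rotation": [0, 0, 0]},
    {"claw": 0.4, "linear": [0, 0, 0], "rotation": [0, 0, 0]},
  ],
)

```text
time: 15.25
position: [0.641, -0.0166, 0.1385]
tool_rot: [-0.159, 1.557, 0.161]
ft_force: [-0.1, 0.6, 0.5]
grip_width: 0.551
```

Emit:
play_rows(
  targets=[
    {"claw": 0.2, "linear": [-0.2, 0, 0], "rotation": [0, 0, 0]},
    {"claw": 0.2, "linear": [-0.6, 0, 0], "rotation": [0, 0, 0]},
    {"claw": 0.2, "linear": [-0.8, 0, 0], "rotation": [0, 0, 0]},
    {"claw": 0.2, "linear": [-0.8, 0, 0], "rotation": [0, 0, 0]},
    {"claw": 0.2, "linear": [-0.8, 0, 0], "rotation": [0, 0, 0]},
    {"claw": 1, "linear": [-0.3, 0.8, 0], "rotation": [0, 0, 0]},
    {"claw": 1, "linear": [0, 1, 0], "rotation": [0, 0, 0]},
    {"claw": 1, "linear": [0, 1, 0], "rotation": [0, 0, 0]},
    {"claw": 1, "linear": [0, 1, 0], "rotation": [0, 0, 0]},
    {"claw": 1, "linear": [0, 1, 0], "rotation": [0, 0, 0]},
  ],
)

```text
time: 16.08
position: [0.6184, 0.094, 0.2346]
tool_rot: [-0.15, 1.552, 0.144]
ft_force: [-0.6, 0.2, -0.5]
grip_width: 0.508
```

```bash
python3 - <<'E'
from h import *
plan(jw([0,205,200]),tool(0,11.4))
a=get_image("top");b=get_image("scene")
A=cv2.resize(a[195:275,265:425],None,fx=4,fy=4,interpolation=2);B=cv2.resize(b[170:240,215:375],None,fx=4,fy=4,interpolation=2)
cv2.imwrite("pics/p5.png",np.vstack([A,B[:280]]))
E
```

```text
t 16.08 pos [0.6184 0.094  0.2346] jig [  5.  134.2 234.6] F [-0.6  0.2 -0.5] grip 0.51
 turn deg [-0.7  0.8  0.3] as frac [-0.0073  0.0085  0.0035]  then shift frac total [ 1.38  2.83 -0.2 ]  (or before turning: [ 1.36  2.84 -0.25] )
```

View pics/p5.png

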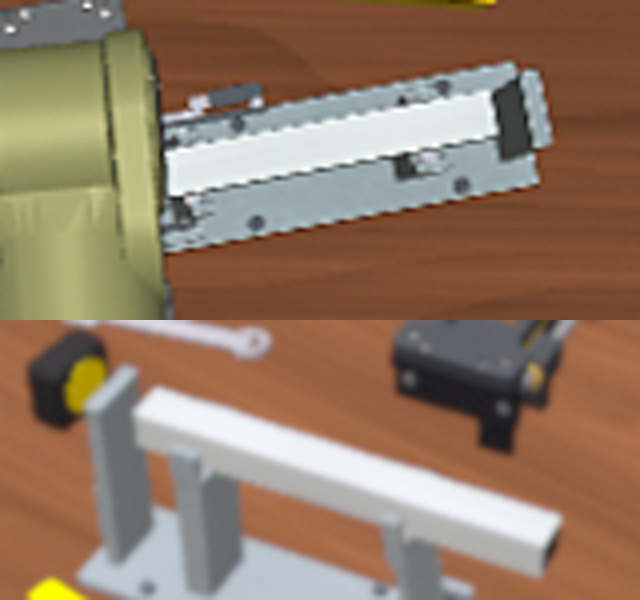

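Emit:
play_rows(
  newtons=20,
  targets=[
    {"claw": 1, "linear": [0, 0.5, -0.1], "rotation": [-0.007, 0.0085, 0.0035]},
    {"claw": 1, "linear": [0, 0.8, -0.1], "rotation": [0, 0, 0]},
    {"claw": 1, "linear": [0, 0.8, 0], "rotation": [0, 0, 0]},
    {"claw": 1, "linear": [0, 0.6, 0], "rotation": [0, 0, 0]},
    {"claw": 1, "linear": [0, 0.2, 0], "rotation": [0, 0, 0]},
    {"claw": 1, "linear": [0, 0, 0], "rotation": [0, 0, 0]},
    {"claw": 1, "linear": [0, 0, 0], "rotation": [0, 0, 0]},
  ],
)

```text
time: 16.77
position: [0.5974, 0.171, 0.236]
tool_rot: [-0.16, 1.567, 0.164]
ft_force: [0.4, 0.1, -0.3]
grip_width: 0.009
```

```bash
python3 - <<'E'
from h import *
plan(jw([1,205,122]),tool(0,11.4))
E
```

```text
t 16.77 pos [0.5974 0.171  0.236 ] jig [ -0.4 213.8 236. ] F [ 0.4  0.1 -0.3] grip 0.01
 turn deg [ 0.4 -0.1 -0.2] as frac [ 0.0046 -0.0016 -0.0019]  then shift frac total [ 4.56 -0.35  0.06]  (or before turning: [ 4.56 -0.37  0.06] )
```

Emit:
play_rows(
  targets=[
    {"claw": 1, "linear": [0.4, 0, 0], "rotation": [0.0046, -0.0016, -0.002]},
    {"claw": 1, "linear": [0.8, 0, 0], "rotation": [0, 0, 0]},
    {"claw": 1, "linear": [0.8, 0, 0], "rotation": [0, 0, 0]},
    {"claw": 1, "linear": [0.8, 0, 0], "rotation": [0, 0, 0]},
    {"claw": 1, "linear": [0.8, 0, 0], "rotation": [0, 0, 0]},
    {"claw": 1, "linear": [0.5, 0, 0], "rotation": [0, 0, 0]},
    {"claw": 1, "linear": [0.2, 0, 0], "rotation": [0, 0, 0]},
    {"claw": 1, "linear": [0, 0, 0], "rotation": [0, 0, 0]},
  ],
)

```text
time: 17.43
position: [0.6001, 0.1577, 0.1214]
tool_rot: [-0.147, 1.564, 0.137]
ft_force: [-0.3, 0.8, 0.5]
grip_width: 0.0
```

```bash
python3 - <<'E'
from h import *
plan(jw([1,182,122]),tool(0,11.4))
E
```

```text
t 17.43 pos [0.6001 0.1577 0.1214] jig [ -0.3 200.2 121.4] F [-0.3  0.8  0.5] grip 0.00
 turn deg [-1.   0.1  0.4] as frac [-0.0115  0.0011  0.0041]  then shift frac total [-0.02 -0.73  0.05]  (or before turning: [-0.02 -0.73  0.07] )
```

Emit:
play_rows(
  targets=[
    {"claw": 1, "linear": [0, -0.15, 0.05], "rotation": [-0.0115, 0, 0.004]},
    {"claw": 1, "linear": [0, -0.15, 0], "rotation": [0, 0, 0]},
    {"claw": 1, "linear": [0, -0.15, 0], "rotation": [0, 0, 0]},
    {"claw": 1, "linear": [0, -0.1, 0], "rotation": [0, 0, 0]},
    {"claw": 1, "linear": [0, -0.08, 0], "rotation": [0, 0, 0]},
  ],
)

```text
time: 17.85
position: [0.6059, 0.1393, 0.1231]
tool_rot: [-0.153, 1.561, 0.153]
ft_force: [-0.4, 2.3, -1.9]
grip_width: 0.009
```

Emit:
play_rows(
  targets=[
    {"claw": 1, "linear": [0, -0.08, 0], "rotation": [0, 0, 0]},
    {"claw": 1, "linear": [0, -0.08, 0], "rotation": [0, 0, 0]},
    {"claw": 1, "linear": [0, -0.08, 0], "rotation": [0, 0, 0]},
  ],
)

```text
time: 18.1
position: [0.6072, 0.1343, 0.124]
tool_rot: [-0.152, 1.56, 0.154]
ft_force: [-0.2, 1.5, -1.1]
grip_width: 0.009
```

Emit:
play_rows(
  targets=[
    {"claw": 1, "linear": [0, -0.08, 0], "rotation": [0, 0, 0]},
    {"claw": 1, "linear": [0, -0.08, 0], "rotation": [0, 0, 0]},
    {"claw": 1, "linear": [0, -0.08, 0], "rotation": [0, 0, 0]},
  ],
)

```text
time: 18.35
position: [0.6082, 0.1291, 0.124]
tool_rot: [-0.152, 1.56, 0.156]
ft_force: [-0.1, 1.3, -0.5]
grip_width: 0.003
```

```bash
python3 - <<'E'
from h import *
plan(jw([1,160,122]),tool(0,11.4))
E
```

```text
t 18.35 pos [0.6082 0.1291 0.124 ] jig [  1.9 170.5 124. ] F [-0.1  1.3 -0.5] grip 0.00
 turn deg [-0.1  0.3 -0.1] as frac [-0.0016  0.0033 -0.0014]  then shift frac total [ 0.08 -0.42 -0.04]  (or before turning: [ 0.08 -0.42 -0.04] )
```

Emit:
play_rows(
  targets=[
    {"claw": 1, "linear": [0, -0.08, -0.03], "rotation": [0, 0.003, 0]},
    {"claw": 1, "linear": [0, -0.08, 0], "rotation": [0, 0, 0]},
    {"claw": 1, "linear": [0, -0.08, 0], "rotation": [0, 0, 0]},
  ],
)

```text
time: 18.6
position: [0.6086, 0.1231, 0.124]
tool_rot: [-0.153, 1.566, 0.157]
ft_force: [-0.2, 1.4, -0.0]
grip_width: 0.008
```

Emit:
play_rows(
  targets=[
    {"claw": 1, "linear": [0, -0.07, 0], "rotation": [0, 0, 0]},
    {"claw": 1, "linear": [0, -0.07, 0], "rotation": [0, 0, 0]},
    {"claw": 1, "linear": [0, -0.07, 0], "rotation": [0, 0, 0]},
  ],
)

```text
time: 18.85
position: [0.6095, 0.1187, 0.124]
tool_rot: [-0.151, 1.566, 0.159]
ft_force: [-1.7, 7.4, -0.1]
grip_width: 0.006
```

Emit:
play_rows(
  targets=[
    {"claw": 1, "linear": [0, -0.07, 0], "rotation": [0, 0, 0]},
    {"claw": 1, "linear": [0, -0.07, 0], "rotation": [0, 0, 0]},
    {"claw": 1, "linear": [0, -0.07, 0], "rotation": [0, 0, 0]},
  ],
)

```text
time: 19.1
position: [0.6095, 0.1189, 0.1241]
tool_rot: [-0.149, 1.567, 0.167]
ft_force: [-2.1, 5.5, 0.8]
grip_width: 0.004
```

Emit:
play_rows(
  targets=[
    {"claw": 1, "linear": [0, -0.07, 0], "rotation": [0, 0, 0]},
    {"claw": 1, "linear": [0, 0.1, 0], "rotation": [0, 0, 0]},
    {"claw": 1, "linear": [0, 0.4, 0], "rotation": [0, 0, 0]},
    {"claw": 1, "linear": [0, 0.8, 0], "rotation": [0, 0, 0]},
    {"claw": 1, "linear": [0, 0.8, 0], "rotation": [0, 0, 0]},
    {"claw": 1, "linear": [-0.8, 0.4, 0], "rotation": [0, 0, 0]},
    {"claw": 1, "linear": [-0.8, 0, 0], "rotation": [0, 0, 0]},
    {"claw": 1, "linear": [-0.8, 0, 0], "rotation": [0, 0, 0]},
    {"claw": 1, "linear": [-0.8, 0, 0], "rotation": [0, 0, 0]},
  ],
)

```text
time: 19.85
position: [0.5946, 0.1766, 0.2021]
tool_rot: [-0.155, 1.575, 0.155]
ft_force: [-0.3, 0.6, -0.4]
grip_width: 0.007
```

Emit:
play_rows(
  targets=[
    {"claw": 1, "linear": [-0.4, 0, 0], "rotation": [0, 0, 0]},
    {"claw": 1, "linear": [0, 0.8, -0.8], "rotation": [0, 0, 0]},
    {"claw": 1, "linear": [0, 0.8, -0.8], "rotation": [0, 0, 0]},
    {"claw": 1, "linear": [0, 0.8, -0.8], "rotation": [0, 0, 0]},
    {"claw": 1, "linear": [0, 0.8, -0.8], "rotation": [0, 0, 0]},
    {"claw": 1, "linear": [0, 0, 0], "rotation": [0, 0, 0]},
    {"claw": 1, "linear": [0, 0, 0], "rotation": [0, 0, 0]},
  ],
)

```text
time: 20.43
position: [0.5024, 0.2383, 0.2178]
tool_rot: [-0.152, 1.562, 0.145]
ft_force: [-0.2, -1.2, 0.3]
grip_width: 0.002
```

```bash
python3 - <<'E'
from h import *
plan(jw([1,160,122]),tool(0,11.4))
a=get_image("top");b=get_image("scene");cv2.imwrite("pics/t6.png",a);cv2.imwrite("pics/s6.png",b)
A=cv2.resize(a[195:275,265:425],None,fx=4,fy=4,interpolation=2);B=cv2.resize(b[170:240,215:375],None,fx=4,fy=4,interpolation=2)
cv2.imwrite("pics/p6.png",np.vstack([A,B[:280]]))
A=lambda u,v:((u+.5)/4-.5+265,(v+.5)/4-.5+195)
# bystanders: changed pixels top vs first
d=cv2.absdiff(a,cv2.imread('pics/top0.png')).max(2)
for n,(x0,y0,x1,y1) in dict(level=(240,170,400,200),driver=(180,270,240,320),spanner=(415,285,485,322),spray=(160,218,197,250),jar=(450,222,487,252),tape=(434,246,460,276),hammer=(115,240,165,322)).items():print(n,(d[y0:y1,x0:x1]>40).sum())
E
```

```text
t 20.43 pos [0.5024 0.2383 0.2178] jig [-80.2 298.6 217.8] F [-0.2 -1.2  0.3] grip 0.00
 turn deg [-0.5  0.2  0.3] as frac [-0.006   0.0022  0.0033]  then shift frac total [ 3.83 -5.54  3.25]  (or before turning: [ 3.87 -5.49  3.29] )
level 0
driver 2763
spanner 0
spray 0
jar 0
tape 0
hammer 35
```

View pics/p6.png

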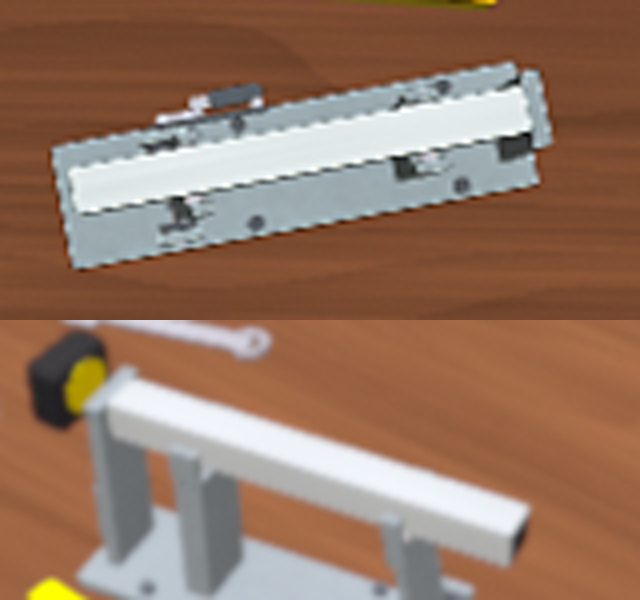

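Emit:
play_rows(
  targets=[
    {"claw": 1, "linear": [-0.3, 0.9, -0.4], "rotation": [0, 0, 0]},
    {"claw": 1, "linear": [-0.3, 0.9, -0.4], "rotation": [0, 0, 0]},
    {"claw": 1, "linear": [-0.3, 0.9, -0.4], "rotation": [0, 0, 0]},
    {"claw": 1, "linear": [0, 0.9, -0.4], "rotation": [0, 0, 0]},
    {"claw": 1, "linear": [0, 0.9, -0.4], "rotation": [0, 0, 0]},
    {"claw": 1, "linear": [0, 0.9, -0.4], "rotation": [0, 0, 0]},
    {"claw": 1, "linear": [0, 0.9, -0.4], "rotation": [0, 0, 0]},
    {"claw": 1, "linear": [0, 0.9, -0.4], "rotation": [0, 0, 0]},
    {"claw": 1, "linear": [0, 0, 0], "rotation": [0, 0, 0]},
    {"claw": 1, "linear": [0, 0, 0], "rotation": [0, 0, 0]},
  ],
)

```text
time: 21.37
position: [0.4029, 0.3962, 0.2366]
tool_rot: [-0.134, 1.559, 0.114]
ft_force: [0.6, -1.0, -0.1]
grip_width: 0.002
```

```bash
python3 - <<'E'
from h import *
plan(jw([1,160,122]))
A=lambda u,v:((u+.5)/4-.5+265,(v+.5)/4-.5+195)
B=lambda u,v:((u+.5)/4-.5+215,(v-320+.5)/4-.5+170)
for q in((A(70,170),B(508,532)),(A(80,213),B(528,506)),(A(525,86),B(110,400)),(A(533,130),B(135,375))):
    p,e=tri(*q);print(wj(p).round(1),round(e*1000,1),"top@.159",wj(onz("top",[q[0]],.159)[0]).round(1))
for n in("top","scene"):
    im=get_image(n);h=cv2.cvtColor(im,cv2.COLOR_BGR2HSV);h0=cv2.cvtColor(cv2.imread(f'pics/{n}0.png'),cv2.COLOR_BGR2HSV)
    for k in(h0,h):
        m=(abs(k[...,0].astype(int)-67)<12)&(k[...,1]>150)&(k[...,2]>80);m[:, :150]=0;y,x=np.nonzero(m);print(n,"green",m.sum(),x.mean().round(1) if len(x) else 0,y.mean().round(1) if len(y) else 0)
    if n=="top":
        d=cv2.absdiff(im,cv2.imread('pics/top0.png')).max(2)>40;d[195:275,265:425]=0;d[275:325,235:365]=0
        c=[cv2.boundingRect(q) for q in cv2.findContours(d.astype(np.uint8),0,2)[0]];print([q for q in c if q[2]*q[3]>20])
E
```

```text
t 21.37 pos [0.4029 0.3962 0.2366] jig [-146.5  473.   236.6] F [ 0.6 -1.  -0.1] grip 0.00
 turn deg [0. 0. 0.] as frac [0. 0. 0.]  then shift frac total [  4.8  -12.2    6.37]  (or before turning: [  4.8  -12.2    6.37] )
[ 15.  147.7 158.4] 0.8 top@.159 [ 14.8 148.1 159. ]
[-14.  147.4 157.3] 1.6 top@.159 [-13.8 146.6 159. ]
[  15.3 -150.5  159.2] 3.8 top@.159 [  16.2 -152.3  159. ]
[ -14.1 -149.5  160.6] 4.8 top@.159 [ -12.9 -152.   159. ]
top green 224 231.2 306.3
top green 225 231.2 306.4
[(344, 471, 8, 9), (301, 470, 9, 10), (313, 469, 13, 11), (50, 461, 45, 19), (0, 448, 50, 32), (0, 381, 95, 67), (58, 287, 183, 193)]
scene green 201 421.9 246.5
scene green 200 421.9 246.5
```

```bash
python3 -c "from bench import *;print(close_job(),get_state()['time'])"
```

```text
the job is handed in; nothing more can be done
the job is handed in; nothing more can be done
```

The stand is on its upright stop, and the bar lies across both rests, between the ears, with its end against the end stop. I let go and moved the arm well clear before handing in, about 21 s into the 72 s allowed.

- **Stand:** I pushed it up along its arc with the fingers tilted under the rod. The force I read was about 8 N at most, and it fell to zero as the stand tipped over. I backed off at once, and the pictures show it upright.
- **Bar:** I gripped it at its middle and set it down about 21 mm short of the stop, with a downward load of about 11 N at most. After letting go, I pushed its end with closed fingers. It slid at about 1.4 N, then stopped dead at about 6–8 N.
- **Last checks:**
  - Measured from both cameras, the top of the bar is 157 to 161 mm above the bench (159 expected).
  - The bar is centred to about 1 mm and its end is at jig y ≈ -150, the face of the stop.
  - The level, spanner, spray can, jar and tape show no change in the top view, and the driver's green handle is where it was.

**Uncertain:** The two cameras disagreed by up to about 5 mm on some points. The hammer was partly hidden by the arm in the later top views, with a few changed pixels, but the arm never went near bench height there. Force readings came only at the end of each move, so a short peak in between could have gone unseen.

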